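# Park the tape measure with its hook at the tray's open front

## Task

Park the red tape measure that stands on the worktop in its wooden tray, standing flat on the tray's floor between the lips as it stands now, with the metal hook end facing the gap in the tray's front lip so that the tape can be pulled out there. Set it down, do not drop it, and leave the red packet and the red router bit where they stand.

Things in the scene. Friction and masses are not known exactly. Their poses are not given: they have to be found in the camera images.
- tape_center (a point): Red and black pocket tape measure standing on its foot, 35 (x) x 80 (y) x 68 mm high, about 0.28 kg; grasp it from above across its 35 mm width. The point is the middle of its body, 34 mm above its underside. Its x axis runs across the 35 mm width between the two flat faces, its y axis along the 80 mm length: the metal hook of the tape comes out low down at the -y end. z up.
- tape_hook (a point): The metal hook at the low front end of the tape measure: this point lies 41 mm from its middle along its -y axis and 10 mm above its underside. Same axes as the tape measure's middle.
- tray_pocket (a point): Low wooden tray, fixed to the worktop: dark base board 140 x 96 mm and 10 mm thick, round it pale lips 10 mm wide and 12 mm high (top 22 mm above the worktop). The pocket between the lips is 104 mm long (x) and 60 mm wide (y). The point is the middle of the pocket's floor, 10 mm above the worktop. Its -x axis points to the front end, where the lip has a 34 mm gap with a brass plate in it; z up.
- packet_center (a point): Bystander: upright red card packet with a white panel, 22 (x) x 62 (y) x 105 mm high; the point is its middle, half-way up. Leave it standing.
- bit_center (a point): Bystander: router bit standing on its red cutter head, grey shank upward, 30 x 22 x 62 mm high; the point is its middle, half-way up. Leave it standing.
There are look-alikes about, which are no part of the job. What is shaped like the part that bears tape_center but green or yellow is not meant.

How it is judged:
By the outcome, as a careful person would: the job done as asked, in the order asked, and still so for the second after the job is handed in, with the robot touching nothing.
It also fails if it takes over 35 s, if anything falls off the work surface, if the arm or the gripper's body presses on something with over 40 N, if the wrist force passes 120 N, or if a joint passes its speed limit or range.

## Robot

A 6-joint arm with a two-finger parallel gripper is mounted at the origin on a cart in front of the work surface, level with it; the furniture and walls round the work are solid. World frame = base frame: x ahead of the robot, y to its left, z up, the work surface at z = 0. Lengths are in m, angles in rad, forces in N, time in s.
With the tool pointing down it reaches from about 0.25 to 0.8 m from the base axis. Payload 3.9 kg.
Tool frame: the origin (TCP) lies at the very end of the fingers, on their centre line; the grasp point (between the pads) lies 19 mm behind it; z points along the fingers, y is the line along which they close (so a half turn about z gives the same grasp; the last joint's range is limited). The gripper opens to 85 mm and grips with 20 to 120 N. Pads are 22 mm wide; open, the fingers measure 114 mm over their backs; the gripper's body (76 mm by 85 mm) begins 54 mm behind the grasp point. The pads swing forward as they close: fully open they stand 13 mm farther back than shut.
Start: joints at [-1.177, 0.26, -0.138, 1.173, 0, 1.571], TCP at [0.201, -0.485, 0.231] pointing down, gripper open.
Joint ranges: [-2.78, 2.78], [-0.83, 1.72], [-1.28, 1.37], [-1.9, 2.12], [-1.57, 1.48], [-3.14, 3.14]. Speed limits (rad/s): [2.57, 2.57, 3.14, 3.14, 3.14, 3.14].

## Interface

Orientations are given as a unit quaternion [w, x, y, z].
In Python, from bench import read_state, capture, calibration, ticket gives the robot as it stands. The module is installed in compiled form; this text tells all that it offers.
- The arm moves only by the tool apply_moves, never from a script. Its argument "moves" is a list that holds one entry, the list of rows, each a list of 6 numbers: the shift along the world's x, y, z each as a share of 200 mm, from -1 to 1, then the turn, a rotation vector about the world's x, y, z each as a share of pi/4 rad, from -1 to 1. A call has 1 to 12 rows; each row is the pose to reach, as a shift and turn from the pose commanded when the call began; what a row does not reach only later rows make up. A row lasts 1/12 s, in which the tool goes at most 41.7 mm and 7.16 degrees, less where a joint would pass 70% of its speed; a pose out of reach is approached as far as the arm can. A call with a number of a shift or a turn outside -1 to 1 is refused whole. A call with a gripper value outside its range is refused whole. "hand" is the opening, from 0 (shut) to 1 (fully open), set as the call begins (left out, the last holds). The fingers move at their own pace and stop on an object; the grip force is fixed at half the most. Time passes only in rows, so rows that repeat a pose let the fingers close. It gives the time, the measured TCP pose, the force, the opening and the grip force at its end, in the units of the state.
- read_state(): the state, without advancing time (a new reading comes with each control period).
- capture(name): name is "scene" or "side" or "wrist"; returns the picture (480x640x3 uint8, red, green, blue); there is no depth.
- calibration(name): a dict with "vfov" (degrees; the focal length in pixels is half the picture's height over the tangent of half this angle, whatever the lens; pixels are square), "cx", "cy" (the principal point, pixels), "R" (3x3) and "t" (3): a world point X has camera coordinates R X + t; the wrist camera has in their place "hand_eye" (4x4, takes a point from camera to tool coordinates, whose origin is the TCP and whose axes are the flange's). Camera axes: x right, y down, z forward; pixel columns grow to the right and rows downward; lengths in m; the calibration is good to about 2 mm. A picture is of the moment at which its call begins: read the wrist's pose just before it. calibration takes no time and is no camera call.
- ticket.job_done(): hands the job in; it is judged then, once.
The state is a dict: "time_s": time; "q": joint angles; "qd": joint speeds; "joint_torque": joint torques, N m; "tcp_pos": TCP position; "ee_rot": TCP orientation; "contact_force": force on the tool from outside, world axes, zero at the start; "moment": the same for the moment, N m; "finger_gap": finger opening in m; "gripper_force": force on a finger pad.
Only numpy, scipy, OpenCV 4.12 (cv2) and the standard library are available. Lean on these libraries where they do the work, as an engineer would, in place of code of your own. Each camera call takes 0.05 s, during which the arm holds its last target. There are 200 camera calls.

## Working session

There is one attempt and no reset: what is moved stays moved. The work goes in short steps, Python scripts to look and compute and a tool call to move; the robot and the scene stay as the last step left them, time stands still between calls to the robot, and variables do not carry over. Pictures are saved under pics/ and viewed, at most 11 in all, crops included, and the job is handed in when it is done.

Besides the shell and the picture viewer there is one more tool, called after "Emit:" as name(argument=value, ...), one argument or row to a line, values as JSON. apply_moves: Moves the arm, as the interface text tells. Shift numbers are shares of 200 mm and turn numbers shares of pi/4 rad, none past 1 either way. Its arguments: {"type":"object","properties":{"moves":{"type":"array"},"hand":{"type":"number"}},"required":["moves"]}

```bash
mkdir -p pics; python3 - <<'E'
from bench import *
import cv2,numpy as np
s=read_state();print(s['time_s'],s['tcp_pos'],s['ee_rot'])
for n in("scene","side"):
    im=capture(n);cv2.imwrite(f'pics/{n}0.png',im[:,:,::-1])
for n in("scene","side","wrist"):print(n,calibration(n))
E
```

```text
0.0 [ 0.20117174 -0.48418405  0.2304813 ] [-9.41490609e-04  9.80679443e-01  1.95619286e-01 -1.96082964e-04]
scene {'vfov': 46.2580113482957, 'cx': 317.04746564000044, 'cy': 240.66677454029983, 'R': array([[ 6.97650237e-01, -7.16438063e-01,  8.05332688e-04],
       [-3.62863993e-01, -3.54317060e-01, -8.61852159e-01],
       [ 6.17749035e-01,  6.00979137e-01, -5.07158957e-01]]), 't': array([-0.29279422,  0.24353379,  0.72615494])}
side {'vfov': 55.29230093548103, 'cx': 313.45718451102204, 'cy': 231.90579281497608, 'R': array([[ 0.89926787, -0.43680736, -0.02272941],
       [-0.17607935, -0.31395231, -0.93296838],
       [ 0.40039151,  0.84299067, -0.35923999]]), 't': array([-0.42187214,  0.18144196,  0.70742201])}
wrist {'vfov': 66.52222163325686, 'cx': 317.7250713736896, 'cy': 240.962813030777, 'hand_eye': array([[-8.04744832e-04, -9.53466886e-01, -3.01496683e-01,
         7.69748767e-02],
       [ 9.99999458e-01, -5.68040444e-04, -8.72767952e-04,
         4.38159643e-04],
       [ 6.60893031e-04, -3.01497222e-01,  9.53466826e-01,
        -1.42297442e-01],
       [ 0.00000000e+00,  0.00000000e+00,  0.00000000e+00,
         1.00000000e+00]])}
```

View pics/scene0.png

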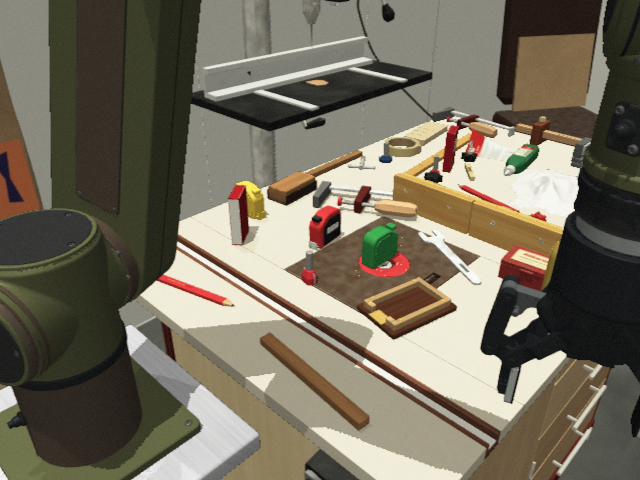

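View pics/side0.png

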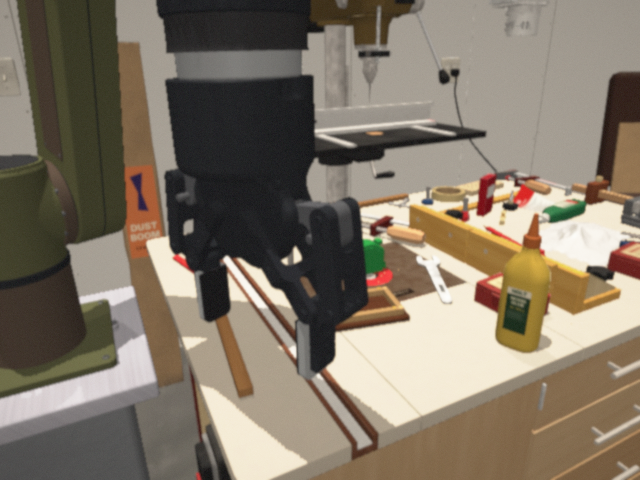

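Scene view: the red tape measure is at (325,228), the green one at (380,245), the yellow one at (252,200). The packet is at (238,215) and the bit at (310,272). The tray is at (408,305), with its brass plate at (378,318). The red one standing on the worktop fits the description, and I'll confirm it in an enlarged crop.

```bash
cat > h.py <<'E'
import numpy as np,cv2
from bench import calibration
from scipy.spatial.transform import Rotation as Rn
def ray(n,uv,st=None):
    c=calibration(n);f=240/np.tan(np.radians(c['vfov']/2))
    d=np.array([(uv[0]-c['cx'])/f,(uv[1]-c['cy'])/f,1])
    if n!='wrist': return -c['R'].T@c['t'],c['R'].T@d
    H=c['hand_eye'];q=st['ee_rot'];R=Rn.from_quat([q[1],q[2],q[3],q[0]]).as_matrix()
    return R@H[:3,3]+st['tcp_pos'],R@H[:3,:3]@d
def onz(n,uv,z,st=None):
    o,d=ray(n,uv,st);return (o+d*(z-o[2])/d[2]).round(4)
E
python3 - <<'E'
import cv2
from h import *
im=cv2.imread('pics/scene0.png')
cv2.imwrite('pics/crop0.png',cv2.resize(im[190:340,270:470],None,fx=4,fy=4,interpolation=cv2.INTER_CUBIC))
for k,uv,z in[('tape foot',(322,243),0),('tapetop',(325,210),.068),('bit',(310,282),0),('packet',(238,243),0),('green',(380,266),0),('tray',(408,304),.01),('plate',(378,318),.012)]:print(k,onz('scene',uv,z))
E
```

```text
tape foot [0.5489 0.1119 0.    ]
tapetop [0.5623 0.117  0.068 ]
bit [0.4344 0.032  0.    ]
packet [0.4307 0.233  0.    ]
green [ 0.564  -0.0251  0.    ]
tray [ 0.493  -0.1412  0.01  ]
plate [ 0.4266 -0.1304  0.012 ]
```

View pics/crop0.png

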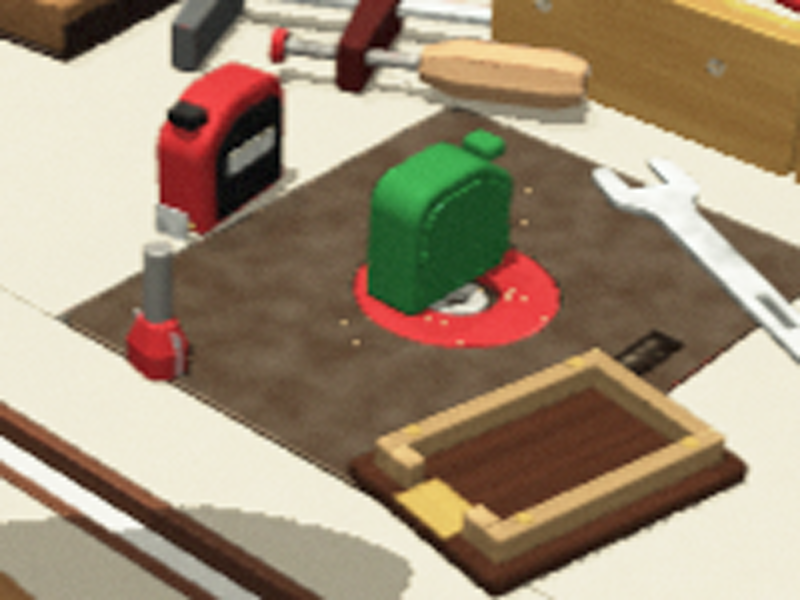

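The crop confirms it: red and black body, with the metal hook at crop (172,218), which is image (313,244). Next I'll get the tray and tape axes.

```bash
python3 - <<'E'
from h import *
P=lambda x,y,z:onz('scene',(270+x/4,190+y/4),z)
c=[P(*p,.022)[:2] for p in((380,443),(497,545),(724,437),(597,349))]
print(c,np.mean(c,0));
for d in(c[0]-c[3],c[1]-c[2]):print('tray -x yaw',np.degrees(np.arctan2(d[1],d[0])),np.linalg.norm(d))
h=P(172,220,.01)[:2];a=P(192,234,.0);b=P(280,183,0)
print('hook',h,a,b);d=(a-b);print('tape -y yaw',np.degrees(np.arctan2(d[1],d[0])),np.linalg.norm(d))
E
```

```text
[array([ 0.4369, -0.0938]), array([ 0.4179, -0.1689]), array([ 0.5397, -0.1933]), array([ 0.5565, -0.1176])] [ 0.48775 -0.1434 ]
tray -x yaw 168.7453545266844 0.12194506960102977
tray -x yaw 168.67197602689268 0.12421996618901485
hook [0.5188 0.1076] [0.528  0.1028 0.    ] [0.5959 0.1056 0.    ]
tape -y yaw -177.6386253418244 0.06795770743631656
```

Emit:
apply_moves(
  moves=[
    [[0.59, 0.99, 0.05, 0, 0, 0], [0.59, 0.99, 0.05, 0, 0, 0], [0.59, 0.99, 0.05, 0, 0, 0], [0.59, 0.99, 0.05, 0, 0, 0], [0.59, 0.99, 0.05, 0, 0, 0], [0.59, 0.99, 0.05, 0, 0, 0], [0.59, 0.99, 0.05, 0, 0, 0]],
  ],
  hand=1,
)

```text
time_s: 0.68
tcp_pos: [0.3206, -0.283, 0.2413]
ee_rot: [-0.001, 0.98, 0.198, 0.0]
contact_force: [-0.1, -0.2, -0.2]
finger_gap: 0.0855
gripper_force: 0.0
```

Emit:
apply_moves(
  moves=[
    [[0.59, 0.99, 0, 0, 0, -0.45], [0.59, 0.99, 0, 0, 0, -0.45], [0.59, 0.99, 0, 0, 0, -0.45], [0.59, 0.99, 0, 0, 0, -0.45], [0.59, 0.99, 0, 0, 0, -0.45], [0.59, 0.99, 0, 0, 0, -0.45], [0.59, 0.99, 0, 0, 0, -0.45]],
  ],
)

```text
time_s: 1.27
tcp_pos: [0.4405, -0.0841, 0.241]
ee_rot: [-0.001, 1.0, 0.024, 0.001]
contact_force: [1.3, -0.9, 0.9]
finger_gap: 0.0856
gripper_force: 0.0
```

Emit:
apply_moves(
  moves=[
    [[0.59, 0.99, -0.05, 0, 0, 0], [0.59, 0.99, -0.05, 0, 0, 0], [0.59, 0.99, -0.05, 0, 0, 0], [0.59, 0.99, -0.05, 0, 0, 0], [0.59, 0.99, -0.05, 0, 0, 0], [0.59, 0.99, -0.05, 0, 0, 0], [0.59, 0.99, -0.05, 0, 0, 0], [0.59, 0.99, -0.05, 0, 0, 0], [0.59, 0.99, -0.05, 0, 0, 0]],
  ],
)

```text
time_s: 2.02
tcp_pos: [0.559, 0.0684, 0.2308]
ee_rot: [-0.017, 0.999, 0.052, -0.002]
contact_force: [-0.1, -0.4, 0.4]
finger_gap: 0.0851
gripper_force: 0.0
```

```bash
python3 - <<'E'
from bench import *
import cv2
s=read_state();im=capture('wrist')
import pickle;pickle.dump(s,open('s1.pkl','wb'))
print(s['time_s'],s['tcp_pos'],s['ee_rot'],s['q'])
cv2.imwrite('pics/w1.png',im[:,:,::-1])
E
```

```text
2.0167 [0.5590338  0.06837023 0.23083586] [-0.01688152  0.99851152  0.05181638 -0.00219631] [ 0.10238868  0.32787539 -0.04263083  1.20297258  0.03394344  3.14024158]
```

View pics/w1.png

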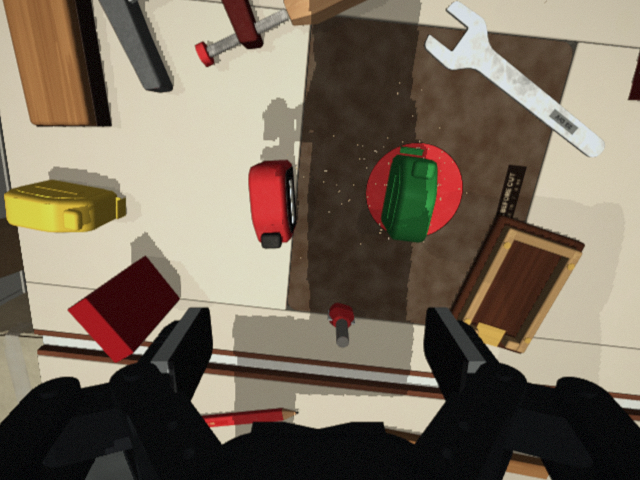

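The last joint hit its limit, so I'll use the half-turn grasp and swing back about +176°.

Emit:
apply_moves(
  moves=[
    [[0, 0, 0, 0, 0, 0.98], [0, 0, 0, 0, 0, 0.98], [0, 0, 0, 0, 0, 0.98], [0, 0, 0, 0, 0, 0.98], [0, 0, 0, 0, 0, 0.98], [0, 0, 0, 0, 0, 0.98], [0, 0, 0, 0, 0, 0.98]],
  ],
)

```text
time_s: 2.65
tcp_pos: [0.5587, 0.0681, 0.2317]
ee_rot: [-0.015, 0.906, 0.424, -0.008]
contact_force: [0.4, 0.2, 0.2]
finger_gap: 0.0853
gripper_force: 0.0
```

Emit:
apply_moves(
  moves=[
    [[0, 0, 0, 0, 0, 0.98], [0, 0, 0, 0, 0, 0.98], [0, 0, 0, 0, 0, 0.98], [0, 0, 0, 0, 0, 0.98], [0, 0, 0, 0, 0, 0.98], [0, 0, 0, 0, 0, 0.98], [0, 0, 0, 0, 0, 0.98]],
  ],
)

```text
time_s: 3.23
tcp_pos: [0.5589, 0.0684, 0.2316]
ee_rot: [-0.011, 0.681, 0.732, -0.013]
contact_force: [-0.6, 0.0, -0.6]
finger_gap: 0.0854
gripper_force: 0.0
```

Emit:
apply_moves(
  moves=[
    [[0, 0, 0, 0, 0, 0.98], [0, 0, 0, 0, 0, 0.98], [0, 0, 0, 0, 0, 0.98], [0, 0, 0, 0, 0, 0.98], [0, 0, 0, 0, 0, 0.98], [0, 0, 0, 0, 0, 0.98], [0, 0, 0, 0, 0, 0.98]],
  ],
)

```text
time_s: 3.82
tcp_pos: [0.559, 0.0686, 0.2316]
ee_rot: [-0.006, 0.357, 0.934, -0.016]
contact_force: [-0.7, -0.1, 0.2]
finger_gap: 0.0853
gripper_force: 0.0
```

Emit:
apply_moves(
  moves=[
    [[0, 0, 0, 0, 0, 0.98], [0, 0, 0, 0, 0, 0.98], [0, 0, 0, 0, 0, 0.98], [0, 0, 0, 0, 0, 0.98], [0, 0, 0, 0, 0, 0.98], [0, 0, 0, 0, 0, 0.98], [0, 0, 0, 0, 0, 0.98], [0, 0, 0, 0, 0, 0.98]],
  ],
)

```text
time_s: 4.48
tcp_pos: [0.5593, 0.0687, 0.2315]
ee_rot: [0.001, -0.018, 1.0, -0.017]
contact_force: [0.3, 0.2, -0.2]
finger_gap: 0.0853
gripper_force: 0.0
```

```bash
python3 - <<'E'
from bench import *
import cv2
s=read_state();im=capture('wrist')
import pickle;pickle.dump(s,open('s2.pkl','wb'))
print(s['time_s'],s['tcp_pos'],s['ee_rot'],s['q'])
cv2.imwrite('pics/w2.png',im[:,:,::-1])
E
```

```text
4.4833 [0.55928344 0.06865676 0.23149419] [ 9.39155868e-04 -1.77942769e-02  9.99695908e-01 -1.70461808e-02] [ 0.14151451  0.32785755 -0.04093494  1.20434795 -0.0340652   0.10595882]
```

View pics/w2.png

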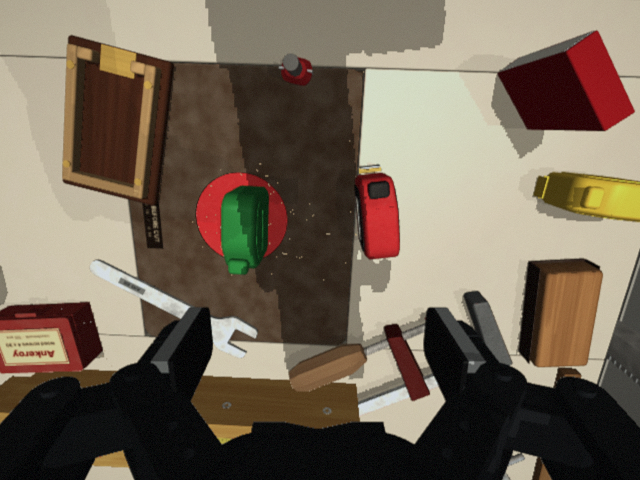

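Wrist view: tape at (378,213) with its hook at (370,168), and the tray on the left with its brass plate at (118,60). Next: measure both and compute the correction.

```bash
python3 - <<'E'
from h import *
import pickle
s=pickle.load(open('s2.pkl','rb'));im=cv2.imread('pics/w2.png');hsv=cv2.cvtColor(im,cv2.COLOR_BGR2HSV)
m=(((hsv[...,0]<8)|(hsv[...,0]>172))&(hsv[...,1]>150)&(hsv[...,2]>70)).astype(np.uint8)
m[:,:345]=0;m[:,410:]=0;m[:150]=0;m[270:]=0
c=max(cv2.findContours(m,0,1)[0],key=cv2.contourArea)
r=cv2.minAreaRect(c);b=cv2.boxPoints(r);print(r)
p=np.array([onz('wrist',q,.066,s)[:2] for q in b]);print(p,p.mean(0))
print('hook',onz('wrist',(370,169),.01,s))
g=lambda u,z=.022:onz('wrist',u,z,s)[:2]
for row in(190,205,220,235):
    xs=np.where(m[row])[0];print(row,g((xs[0],row),.06),g((xs[-1],row),.06))
q=s['ee_rot'];R=Rn.from_quat([q[1],q[2],q[3],q[0]])
a=np.radians(182);c_,s_=np.cos(a),np.sin(a)
T=Rn.from_matrix(np.array([[c_,s_,0],[s_,-c_,0],[0,0,-1]]))
print('turn',(T*R.inv()).as_rotvec()/(np.pi/4))
cv2.imwrite('pics/crop2.png',np.hstack([cv2.resize(im[25:215,50:190],None,fx=2.9,fy=2.9),cv2.resize(im[155:275,340:420],(368,551))]))
E
```

```text
((379.8331298828125, 215.16436767578125), (84.08528137207031, 35.770233154296875), 84.36931610107422)
[[0.5209 0.0948]
 [0.5168 0.1239]
 [0.5897 0.1383]
 [0.5945 0.1072]] [0.555475 0.11605 ]
hook [0.5216 0.1106 0.01  ]
190 [0.5342 0.0979] [0.5331 0.1269]
205 [0.5472 0.1006] [0.546  0.1299]
220 [0.5606 0.1033] [0.5593 0.133 ]
235 [0.5743 0.1043] [0.5729 0.1343]
turn [ 0.0433615   0.0031489  -0.00087722]
```

View pics/crop2.png

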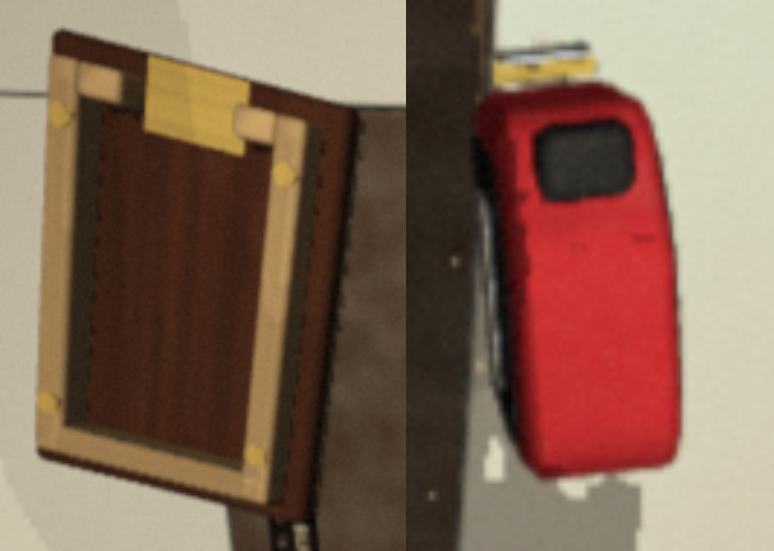

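Emit:
apply_moves(
  moves=[
    [[-0.01, 0.235, -0.35, 0.043, 0, 0.1], [-0.01, 0.235, -0.35, 0.043, 0, 0.1], [-0.01, 0.235, -0.35, 0.043, 0, 0.1], [-0.01, 0.235, -0.35, 0.043, 0, 0.1], [-0.01, 0.235, -0.35, 0.043, 0, 0.1]],
  ],
)

```text
time_s: 4.95
tcp_pos: [0.5579, 0.1158, 0.1618]
ee_rot: [0.002, -0.059, 0.998, -0.0]
contact_force: [0.4, 0.4, 0.6]
finger_gap: 0.0852
gripper_force: 0.0
```

```bash
python3 - <<'E'
from bench import *
from h import *
s=read_state();im=capture('wrist')[:,:,::-1].copy()
import pickle;pickle.dump(s,open('s3.pkl','wb'))
print(s['time_s'],s['tcp_pos'],s['ee_rot'],s['q'])
cv2.imwrite('pics/w3.png',im)
E
```

```text
4.95 [0.55787368 0.11575525 0.16178099] [ 1.99184643e-03 -5.89157530e-02  9.98260891e-01 -3.98932435e-04] [ 0.2053612   0.36979256 -0.16349848  1.03368061 -0.0013705   0.08745855]
```

View pics/w3.png

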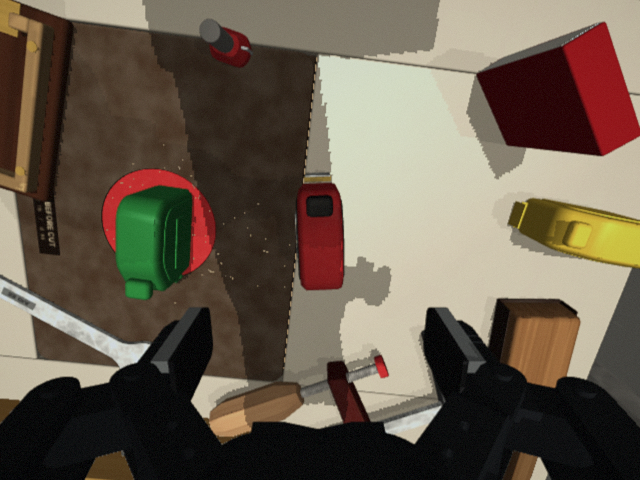

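Now the tape is vertical in view: hook at (317,178), body across columns 298–344, so the yaw is right.

```bash
python3 - <<'E'
from h import *
import pickle
s=pickle.load(open('s3.pkl','rb'))
for u,z in[((317,177),.01),((321,235),.066),((298,240),.06),((344,240),.06),((321,288),.05)]:print(u,onz('wrist',u,z,s))
s=pickle.load(open('s2.pkl','rb'))
P=lambda x,y,z=.022:onz('wrist',(50+x/2.9,25+y/2.9),z,s)[:2]
c=[P(50,55),P(322,125),P(268,502),P(37,452)];print(c,np.mean(c,0))
for d in(c[0]-c[3],c[1]-c[2]):print(np.degrees(np.arctan2(d[1],d[0])),np.linalg.norm(d))
E
```

```text
(317, 177) [0.521  0.1103 0.01  ]
(321, 235) [0.5519 0.1168 0.066 ]
(298, 240) [0.5592 0.1016 0.06  ]
(344, 240) [0.5555 0.1335 0.06  ]
(321, 288) [0.5984 0.1226 0.05  ]
[array([ 0.4221, -0.1642]), array([ 0.439 , -0.0824]), array([ 0.5573, -0.1124]), array([ 0.5433, -0.1899])] [ 0.490425 -0.137225]
168.0279801850165 0.12389483443630733
165.7701904458103 0.12204462298684036
```

Emit:
apply_moves(
  moves=[
    [[0.01, 0.005, -0.2, 0, 0, 0], [0.01, 0.005, -0.35, 0, 0, 0], [0.01, 0.005, -0.5, 0, 0, 0], [0.01, 0.005, -0.6, 0, 0, 0], [0.01, 0.005, -0.67, 0, 0, 0], [0.01, 0.005, -0.67, 0, 0, 0]],
  ],
)

```text
time_s: 5.5
tcp_pos: [0.5588, 0.1159, 0.0259]
ee_rot: [0.001, -0.059, 0.998, -0.0]
contact_force: [-0.4, -0.3, -0.2]
finger_gap: 0.0855
gripper_force: 0.0
```

Emit:
apply_moves(
  moves=[
    [[0, 0, 0, 0, 0, 0], [0, 0, 0, 0, 0, 0], [0, 0, 0, 0, 0, 0], [0, 0, 0, 0, 0, 0], [0, 0, 0, 0, 0, 0], [0, 0, 0, 0, 0, 0], [0, 0, 0, 0, 0, 0], [0, 0, 0, 0, 0, 0], [0, 0, 0, 0, 0, 0], [0, 0, 0, 0, 0, 0]],
  ],
  hand=0,
)

```text
time_s: 6.33
tcp_pos: [0.5607, 0.117, 0.0289]
ee_rot: [0.003, -0.06, 0.998, -0.0]
contact_force: [-0.1, -0.7, 6.3]
finger_gap: 0.0305
gripper_force: 58.7
```

Emit:
apply_moves(
  moves=[
    [[0, 0, 0.1, 0, 0, 0], [0, 0, 0.25, 0, 0, 0], [0, 0, 0.4, 0, 0, 0], [0, 0, 0.55, 0, 0, 0], [0, 0, 0.65, 0, 0, 0], [0, 0, 0.65, 0, 0, 0], [0, 0, 0.65, 0, 0, 0]],
  ],
)

```text
time_s: 6.92
tcp_pos: [0.5603, 0.1171, 0.1582]
ee_rot: [0.003, -0.06, 0.998, 0.0]
contact_force: [-0.4, 0.3, -2.3]
finger_gap: 0.0305
gripper_force: 59.5
```

```bash
python3 - <<'E'
from bench import *
from h import *
s=read_state();im=capture('wrist')[:,:,::-1].copy();sc=capture('scene')[:,:,::-1]
import pickle;pickle.dump(s,open('s4.pkl','wb'))
print(s['time_s'],s['tcp_pos'],s['ee_rot'],s['finger_gap'],s['contact_force'],s['moment'])
cv2.imwrite('pics/w4.png',np.hstack([cv2.resize(im[100:400,160:480],(400,375)),cv2.resize(sc[120:300,210:402],(400,375))]))
E
```

```text
6.9167 [0.5603213  0.11714678 0.15822571] [ 3.18623873e-03 -5.98801614e-02  9.98200486e-01  6.58754829e-05] 0.030504882666706833 [-0.41624336  0.33302486 -2.27064807] [-0.03939066  0.0259929   0.00187713]
```

View pics/w4.png

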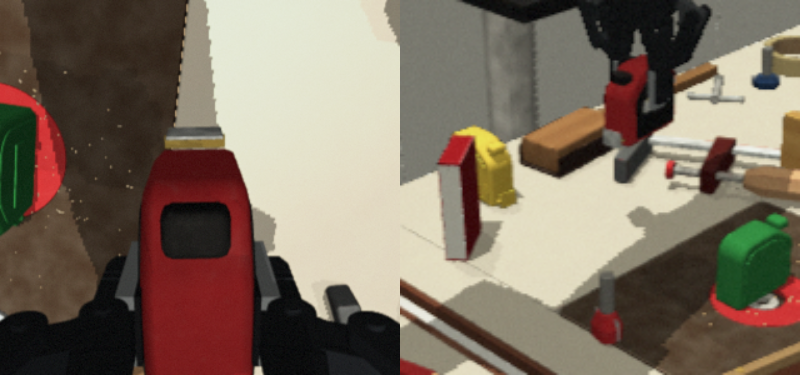

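The tape is upright and straight in the grip, with its hook at wrist (316,212). Moving over the tray.

Emit:
apply_moves(
  moves=[
    [[-0.18, -0.65, 0, 0, 0, -0.2], [-0.18, -0.65, 0, 0, 0, -0.2], [-0.18, -0.65, 0, 0, 0, -0.2], [-0.18, -0.65, 0, 0, 0, -0.2], [-0.18, -0.65, 0, 0, 0, -0.2]],
  ],
)

```text
time_s: 7.43
tcp_pos: [0.5207, -0.0157, 0.1552]
ee_rot: [-0.001, 0.021, 1.0, -0.001]
contact_force: [-0.2, 0.8, -2.4]
finger_gap: 0.0302
gripper_force: 60.0
```

Emit:
apply_moves(
  moves=[
    [[-0.18, -0.64, 0, 0, 0, -0.21], [-0.18, -0.64, 0, 0, 0, -0.21], [-0.18, -0.64, 0, 0, 0, -0.21], [-0.18, -0.64, 0, 0, 0, -0.21], [-0.18, -0.64, 0, 0, 0, -0.21], [-0.18, -0.64, 0, 0, 0, -0.21]],
  ],
)

```text
time_s: 7.93
tcp_pos: [0.4874, -0.1403, 0.1563]
ee_rot: [0.001, 0.101, 0.995, 0.0]
contact_force: [-0.1, -0.3, -1.7]
finger_gap: 0.0305
gripper_force: 60.5
```

```bash
python3 - <<'E'
from bench import *
from h import *
s=read_state();im=capture('wrist')[:,:,::-1].copy()
import pickle;pickle.dump(s,open('s5.pkl','wb'))
print(s['time_s'],s['tcp_pos'],s['ee_rot'],s['finger_gap'],s['q'])
cv2.imwrite('pics/w5.png',im)
E
```

```text
7.9333 [ 0.48742997 -0.14034853  0.15632007] [1.13512005e-03 1.01220875e-01 9.94863269e-01 3.50378745e-04] 0.030451300582825948 [-0.28104405  0.27332311 -0.32345656  0.97190816  0.00109514 -0.0782537 ]
```

View pics/w5.png

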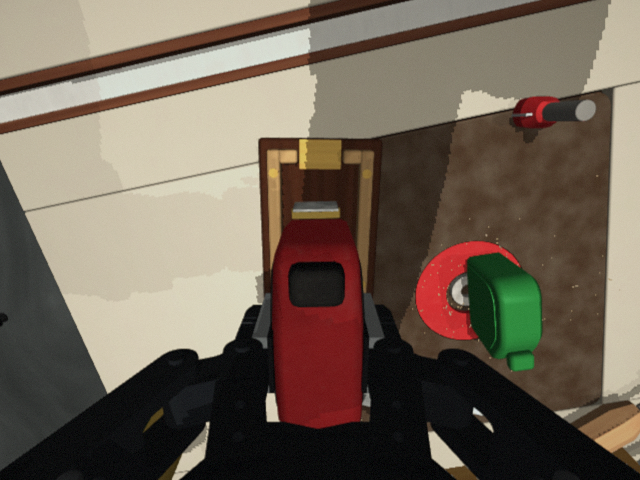

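The tray's front end is in view: lip corners (266,150) and (375,150), brass plate (320,153). The hook is at (316,209).

```bash
python3 - <<'E'
from h import *
import pickle
s=pickle.load(open('s5.pkl','rb'))
a=onz('wrist',(266,150),.022,s);b=onz('wrist',(375,150),.022,s)
print('lip',a,b,np.linalg.norm(a-b));d=(b-a)[:2];y=np.degrees(np.arctan2(d[1],d[0]))-90
print('yaw +x',y);t=np.radians(y);ex=np.array([np.cos(t),np.sin(t)]);ey=np.array([-ex[1],ex[0]])
C=(a+b)[:2]/2+ex*.062;print('centre lip',C)
for l in((260,139),(383,139)):print(onz('wrist',l,.01,s))
print('centre base',(onz('wrist',(260,139),.01,s)+onz('wrist',(383,139),.01,s))[:2]/2+.07*ex)
h=onz('wrist',(316,206),s['tcp_pos'][2]-.019,s);tc=h[:2]+.041*ex
print('hook',h,'tape c',tc,'move',C-tc,'along',(C-tc)@ex,(C-tc)@ey, 'tool yaw',np.degrees(2*np.arctan2(.994863,.10122)))
E
```

```text
lip [ 0.4214 -0.1658  0.022 ] [ 0.4376 -0.0873  0.022 ] 0.0801541639592105
yaw +x -11.660403876724743
centre lip [ 0.49022049 -0.13908085]
[ 0.4131 -0.17    0.01  ]
[ 0.432  -0.0785  0.01  ]
centre base [ 0.49110539 -0.13839774]
hook [ 0.4456 -0.1329  0.1373] tape c [ 0.48575387 -0.14118653] move [0.00446662 0.00210568] along 0.003948858393738511 0.002964973848656691 tool yaw 168.3811319796932
```

Emit:
apply_moves(
  moves=[
    [[0.02, 0.01, -0.1, 0, 0, 0], [0.02, 0.01, -0.25, 0, 0, 0], [0.02, 0.01, -0.4, 0, 0, 0], [0.02, 0.01, -0.5, 0, 0, 0], [0.02, 0.01, -0.56, 0, 0, 0], [0.02, 0.01, -0.56, 0, 0, 0], [0.02, 0.01, -0.56, 0, 0, 0]],
  ],
)

```text
time_s: 8.57
tcp_pos: [0.4914, -0.1373, 0.0446]
ee_rot: [0.001, 0.1, 0.995, -0.0]
contact_force: [0.1, 0.4, -0.6]
finger_gap: 0.0301
gripper_force: 60.5
```

Emit:
apply_moves(
  moves=[
    [[0, 0, -0.005, 0, 0, 0], [0, 0, -0.01, 0, 0, 0], [0, 0, -0.015, 0, 0, 0], [0, 0, -0.015, 0, 0, 0]],
  ],
)

```text
time_s: 8.9
tcp_pos: [0.4922, -0.1391, 0.043]
ee_rot: [0.003, 0.101, 0.995, -0.001]
contact_force: [-0.2, 0.1, -3.0]
finger_gap: 0.03
gripper_force: 60.5
```

Emit:
apply_moves(
  moves=[
    [[0, 0, -0.005, 0, 0, 0], [0, 0, -0.01, 0, 0, 0], [0, 0, -0.01, 0, 0, 0], [0, 0, -0.01, 0, 0, 0]],
  ],
)

```text
time_s: 9.23
tcp_pos: [0.4915, -0.1391, 0.0403]
ee_rot: [0.002, 0.101, 0.995, -0.0]
contact_force: [0.2, -0.4, -2.8]
finger_gap: 0.0305
gripper_force: 60.5
```

Emit:
apply_moves(
  moves=[
    [[0, 0, -0.003, 0, 0, 0], [0, 0, -0.005, 0, 0, 0], [0, 0, -0.007, 0, 0, 0], [0, 0, -0.007, 0, 0, 0]],
  ],
)

```text
time_s: 9.57
tcp_pos: [0.4916, -0.1391, 0.039]
ee_rot: [0.002, 0.101, 0.995, -0.0]
contact_force: [-0.5, -0.1, 0.3]
finger_gap: 0.0303
gripper_force: 60.9
```

Emit:
apply_moves(
  moves=[
    [[0, 0, -0.003, 0, 0, 0], [0, 0, -0.003, 0, 0, 0], [0, 0, -0.003, 0, 0, 0]],
  ],
)

```text
time_s: 9.82
tcp_pos: [0.4915, -0.139, 0.0389]
ee_rot: [0.002, 0.101, 0.995, -0.0]
contact_force: [-2.7, 0.7, 6.5]
finger_gap: 0.0302
gripper_force: 61.5
```

```bash
python3 - <<'E'
from bench import *
from h import *
s=read_state();im=capture('wrist')[:,:,::-1].copy();sc=capture('scene')[:,:,::-1]
print(s['time_s'],s['tcp_pos'],s['contact_force'],s['moment'])
cv2.imwrite('pics/w6.png',np.hstack([cv2.resize(im[100:400,160:480],(400,375)),cv2.resize(sc[200:350,320:480],(400,375))]))
E
```

```text
9.8167 [ 0.49154909 -0.13903965  0.03894324] [-2.71277578  0.72523828  6.49995143] [0.05866838 0.49192034 0.0430391 ]
```

View pics/w6.png

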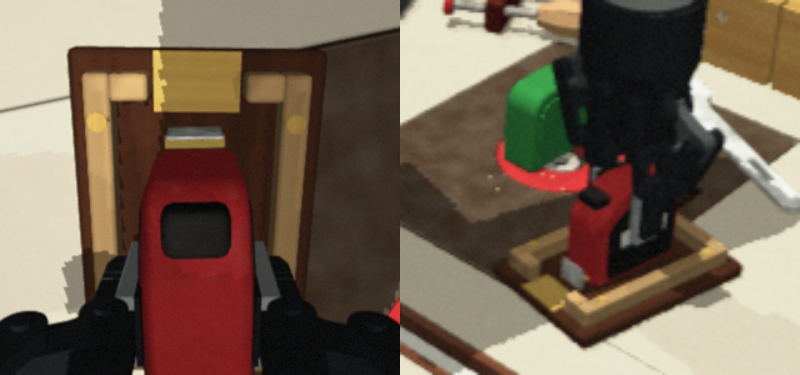

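The tape is seated and centred, with the hook facing the brass plate. Releasing.

Emit:
apply_moves(
  moves=[
    [[0, 0, 0, 0, 0, 0], [0, 0, 0, 0, 0, 0], [0, 0, 0, 0, 0, 0], [0, 0, 0, 0, 0, 0], [0, 0, 0, 0, 0, 0], [0, 0, 0, 0, 0, 0]],
  ],
  hand=0.7,
)

```text
time_s: 10.42
tcp_pos: [0.4916, -0.1391, 0.0382]
ee_rot: [0.002, 0.101, 0.995, -0.0]
contact_force: [0.3, -0.4, -0.6]
finger_gap: 0.0596
gripper_force: 0.0
```

Emit:
apply_moves(
  moves=[
    [[0, 0, 0.05, 0, 0, 0], [0, 0, 0.15, 0, 0, 0], [0, 0, 0.3, 0, 0, 0], [0, 0, 0.5, 0, 0, 0], [0, 0, 0.7, 0, 0, 0], [0, 0, 0.7, 0, 0, 0], [0, 0, 0.7, 0, 0, 0]],
  ],
)

```text
time_s: 11.0
tcp_pos: [0.4938, -0.1397, 0.1811]
ee_rot: [0.005, 0.101, 0.995, -0.001]
contact_force: [-0.3, -0.4, -0.5]
finger_gap: 0.0597
gripper_force: 0.0
```

```bash
python3 - <<'E'
from bench import *
from h import *
s=read_state();im=capture('wrist')[:,:,::-1].copy();sc=capture('scene')[:,:,::-1]
print(s['time_s'],s['tcp_pos'],s['contact_force'])
cv2.imwrite('pics/w7.png',np.hstack([cv2.resize(im[100:400,160:480],(400,375)),cv2.resize(sc[160:355,220:460],(400,325)) if 0 else cv2.resize(sc[150:350,220:433],(400,375))]))
E
```

```text
11.0 [ 0.4938216  -0.13969146  0.18113724] [-0.33732746 -0.40067149 -0.5170674 ]
```

View pics/w7.png

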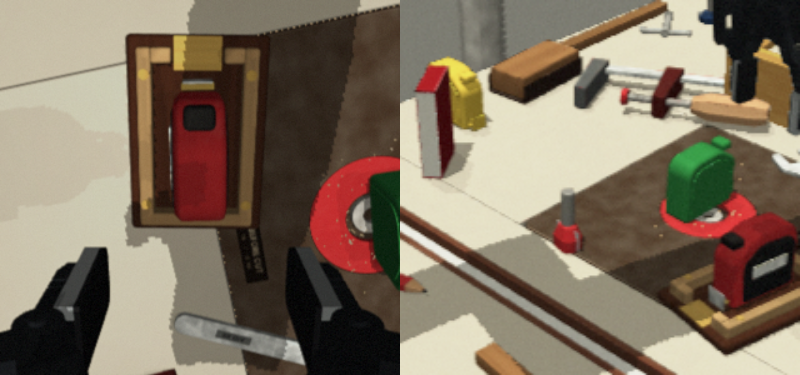

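The tape stands flat in the pocket with its hook at the gap. The packet and bit are still standing, and the gripper is clear.

```bash
python3 -c "
from bench import ticket
print(ticket.job_done())"
```

```text
the job is handed in; nothing more can be done
None
```

The red tape measure is parked upright on the tray floor with its hook facing the front gap, the packet and router bit were left standing, and the job was handed in at about 11 s (no verdict returned).

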